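Load the glaze mill pot and hold its bayonet lid at the half-way mark

ROBOT

A 6-joint arm with a two-finger parallel gripper is mounted at the origin on the work surface. World frame = base frame: x ahead of the robot, y to its left, z up, the work surface at z = 0. Lengths are in mm, angles in rad, forces in N, time in s.
With the tool pointing down it reaches from about 375 to 975 mm from the base axis. Payload 3.8 kg.
Tool frame: the origin (TCP) lies midway between the tips of the shut fingers; the grasp point (between the pads) lies 19 mm behind it (manip.grip_point_offset is the distance from the TCP to the grasp point, in mm); z points along the fingers, y is the direction in which the jaws open and shut (so a half turn about z gives the same grasp; the last joint's range is limited). The gripper opens to 85 mm and grips with 20 to 120 N. Pads are 22 mm wide; open, the fingers measure 114 mm over their backs; the gripper's body (76 mm by 85 mm) begins 54 mm behind the grasp point. The pads swing forward as they close: fully open they stand 13 mm farther back than shut.
Start: joints at [1.293, 0.264, 1.604, -0, 1.274, -0.037], TCP at [160.972, 655.52, 231.28] pointing down, gripper open.
Joint ranges: [-2.63, 2.63], [-0.94, 2.18], [0.31, 2.57], [-1.31, 4.45], [0, 2.66], [-2.55, 2.55]. Speed limits (rad/s): [2.57, 2.57, 3.14, 3.14, 3.14, 3.14].

INTERFACE

Orientations are given as a rotation vector (axis times angle).
In Python, from bench import telemetry, imaging, sign_off, manip gives the robot as it stands.
- The arm moves only by the tool step_arm, never from a script. Its argument "series" is text: rows parted by semicolons, each of 7 numbers parted by spaces: the closure, from 0 (fully open) to 1 (shut), then the shift along the tool's x, y, z in mm, then the turn, a rotation vector about the tool's x, y, z in degrees. A call has 1 to 20 rows; each row is the pose to reach, as a shift and turn from the pose measured when the call began, along the tool's axes at that moment; what a row does not reach only later rows make up. A row lasts 1/12 s, in which the tool goes at most 41.7 mm and 7.16 degrees, less where a joint would pass 70% of its speed; a pose out of reach is approached as far as the arm can. A call with a gripper value outside its range is refused whole. The fingers move at their own pace and stop on an object; "grip_force" is the grip in N (left out, the last holds). Time passes only in rows, so rows that repeat a pose let the fingers close. It gives the time, the measured TCP pose, the force and the opening at its end, in the units of the state.
- telemetry.get_obs(): the state, without advancing time (a new reading comes with each control period).
- imaging.read_camera(name): name is "side" or "top" or "wrist"; returns a dict with "frame" (420x560x3 uint8, red, green, blue), "K" (3x3 intrinsics, pixels), "R" (3x3) and "t" (3): a world point X has camera coordinates R X + t; the wrist camera has in their place "tool_from_camera" (4x4, takes a point from camera to tool coordinates, whose origin is the TCP and whose axes are the flange's). Camera axes: x right, y down, z forward; pixel columns grow to the right and rows downward; lengths in mm; the calibration is good to about 2 mm. A picture is of the moment at which its call begins: read the wrist's pose just before it. There is no depth.
- sign_off(): hands the job in, once; it reports no verdict.
The state is a dict: "t": time; "joint_pos": joint angles; "qvel": joint speeds; "tau": joint torques, N m; "eef_pos": TCP position; "ee_rot": TCP orientation; "wrist_force": force on the tool from outside, world axes, zero at the start; "ft_torque": the same for the moment, N m; "grip_width": finger opening in mm.
Only numpy, scipy, OpenCV 4.12 (cv2) and the standard library are available. Lean on these libraries where they do the work, as an engineer would, in place of code of your own. Each camera call takes 0.05 s, during which the arm holds its last target. There are 200 camera calls.

TASK

Get the glaze mill ready for venting: take the two white grinding balls from the wooden rack and put one into each of the pot's two empty wells. Then drop the bayonet lid in, lugs through the collar's gaps until it is seated all round, and twist it clockwise (seen from above) half of the way, until its bar handle points at the raised ribs on the collar, without letting the latch click. The lid is sprung back, so finish while still gripping the handle and holding the lid there; leave the jar, the spatula and the clay figure where they are.

Things in the scene. Friction and masses are not known exactly. Their poses are not given: they have to be found in the camera images.
- pot: Fixed round mill pot: steel shell 142 mm across, open top (collar) at 70 mm height; black foot 156 mm across. Origin: centre of underside, z up. The collar's two inward tabs (5 mm thick, undersides 65 mm up; mouth 108 mm across between them) leave two entry gaps, 36 degrees wide, 128 mm across, centred on the pot's +x and -x. The grey block with 3 wells is 24 mm below the collar top.
- well0 (a point): Where a ball's centre is when it lies in well 0 (44 mm above the table, 2 mm below the block's top). This well, 24 mm from the pot's axis on its +x side, already holds a ball. Wells are 28 mm wide, 14 mm deep, flat-floored.
- well1 (a point): The same point of well 1 (120 degrees counter-clockwise from well 0 seen from above), empty at the start.
- well2 (a point): The same point of well 2 (240 degrees counter-clockwise from well 0), empty at the start.
- seat (a point): Point on the pot's axis, 58 mm above the table: the lid's origin is here when the lid is fully seated.
- halfmark: The two small steel ribs (5 mm wide) on the outside of the pot's collar, on opposite sides, their tops 3 mm above the collar top, 71 to 79 mm from the axis; they mark half-way. Origin at the pot's origin; its x axis runs through both ribs, 34 degrees clockwise from the pot's x axis. At half-way the lid's x axis lies along it.
- latch (a joint): Black spring latch on the collar's outside, 56 degrees clockwise of the pot's +x. 0 m at rest. From a lid twist of about 48 degrees a lug lifts it (3 N, by 2 mm) and at about 66 it falls again: the lock click; hard stop near 70. It must stay at rest.
- lid: Loose aluminium lid, 0.2 kg, origin: centre of underside, z up. Plug 104 mm across, 12 mm high; above it a flange 132 mm across, 6 mm thick, that seats on the collar top. Two lugs flush with the underside (5 mm high, 16 wide, to 61 mm from the axis) on +x and -x. Black bar handle on top: 70 mm long along x, 16 thick, 18 to 48 mm above origin. Same after a half turn. Starts flat on the table.
- rack: Fixed light-wood block 56 mm (x) by 110 mm (y), 25 mm high, origin at the centre of its underside, with two shallow holes 5 mm deep, 54 mm apart along y, that hold the two loose balls, whose centres lie 32 mm above the table.
- ball0_center (a point): Centre of the white ceramic ball, 24 mm across, 40 g, that lies in well 0 from the start.
- ball1_center (a point): Centre of a white ceramic ball, 24 mm across, 40 g, in the rack's hole at +y.
- ball2_center (a point): Centre of a white ceramic ball, 24 mm across, 40 g, in the rack's hole at -y.
- maquette: Bystander: clay seated figure on a plywood square 110 mm wide, 170 mm high in all, origin under its centre.
- glazejar: Bystander: closed jar 60 mm across, 75 mm high, origin under its centre.
- spatula: Bystander: spatula 200 mm long lying flat.
- follower (a joint): Two brass spring fingers under the tabs, turning about the pot's axis; 0 rad at rest, grows clockwise. Twist of the lid is counted clockwise from above, 0 with its lugs in the middle of the gaps: from 11 degrees on the lugs push the fingers, which push the lid back (0.10 N m, at half-way 0.15). Half-way is 34 degrees.

How it is judged:
By the outcome, as a careful person would: the job done as asked, in the order asked, and still so for the second after the job is handed in, while the arm keeps its last pose, push and grip.
It also fails if it takes over 67 s, if anything falls off the work surface, if the arm or the gripper's body presses on something with over 40 N, if the wrist force passes 120 N, or if a joint passes its speed limit or range.

## Working session

There is one attempt and no reset: what is moved stays moved. The work goes in short steps, Python scripts to look and compute and a tool call to move; the robot and the scene stay as the last step left them, time stands still between calls to the robot, and variables do not carry over. Pictures are saved under pics/ and viewed, about 8 in all and at most 12, crops included, and the job is handed in when it is done.

Besides the shell and the picture viewer there is one more tool, called after "Call:" as name(argument=value, ...) on one line, values as JSON. step_arm: Moves the arm, as the interface text tells. Its arguments: {"type":"object","properties":{"series":{"type":"string"},"grip_force":{"type":"number"}},"required":["series"]}

```bash
mkdir -p pics; ls; cat > h.py <<'E'
import numpy as np,cv2,json
from scipy.spatial.transform import Rotation as Rn
from bench import telemetry, imaging, sign_off, manip
def cam(n):
    o=telemetry.get_obs(); c=imaging.read_camera(n)
    if n=="wrist":
        T=np.eye(4);T[:3,:3]=Rn.from_rotvec(o["ee_rot"]).as_matrix();T[:3,3]=o["eef_pos"]
        M=np.linalg.inv(T@np.array(c["tool_from_camera"])); c["R"]=M[:3,:3];c["t"]=M[:3,3]
    return c
def save(c,f): cv2.imwrite("pics/"+f,c["frame"][:,:,::-1])
def ray(c,u,v,z):
    R,t=np.array(c["R"]),np.array(c["t"]); o=-R.T@t; d=R.T@np.linalg.inv(c["K"])@[u,v,1]
    return o+d*(z-o[2])/d[2]
def proj(c,X):
    p=np.array(c["K"])@(np.array(c["R"])@np.array(X)+c["t"]); return p[:2]/p[2]
def totool(P):  # shift in tool axes to bring the TCP to P
    o=telemetry.get_obs(); return Rn.from_rotvec(o["ee_rot"]).inv().apply(np.array(P)-o["eef_pos"])
E
python3 - <<'E'
from h import *
o=telemetry.get_obs();print({k:np.round(v,3).tolist() for k,v in o.items()},[a for a in dir(manip) if a[0]!='_'],manip.grip_point_offset)
print(Rn.from_rotvec(o["ee_rot"]).as_matrix().round(2))
a=cam("top");b=cam("side");save(a,"top0.png");save(b,"side0.png")
for c in(a,b): print(np.round(-np.array(c["R"]).T@c["t"]),np.round(c["K"][0],1))
E
```

```text
pics
{'t': 0.0, 'joint_pos': [1.293, 0.265, 1.605, -0.0, 1.274, -0.037], 'qvel': [-0.001, 0.0, 0.002, -0.001, 0.001, 0.0], 'tau': [-0.001, -51.512, -36.731, -0.0, 0.013, -0.0], 'eef_pos': [160.8, 654.817, 229.958], 'ee_rot': [-0.377, -3.119, 0.004], 'wrist_force': [0.405, 0.151, 0.292], 'ft_torque': [-0.023, 0.003, 0.028], 'grip_width': 85.32} ['MotionError', 'grip_point_offset'] 18.700000000000003
[[-0.97  0.24 -0.  ]
 [ 0.24  0.97 -0.  ]
 [ 0.   -0.   -1.  ]]
[ 480.    2. 1326.] [520.7   0.  281.2]
[ -19. -612.  865.] [479.4   0.  278.5]
```

View pics/top0.png

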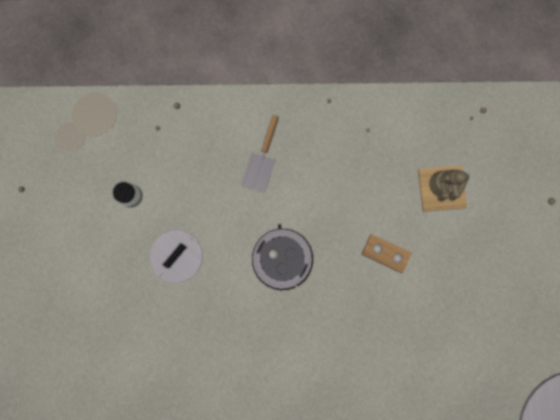

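View pics/side0.png

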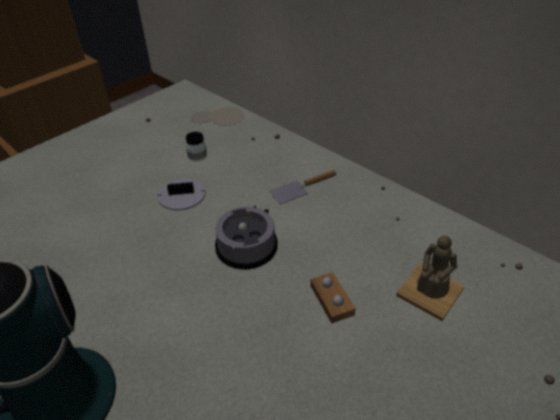

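Both views show the pot near (282,259) in top, the lid at (176,256), the rack at (387,253) and the ball in the pot at (273,254). The jar, spatula and figure stand clear of them.

```bash
python3 - <<'E'
from h import *
c=cam("top");im=c["frame"];h=cv2.cvtColor(im,cv2.COLOR_RGB2HSV)
for n,u,v,z in[("pot",282,259,70),("lid",176,256,18),("rack",387,253,25),("b_a",377,249,32),("b_b",397,258,32),("ball0",273,254,44),("latch",279,226,70),("jar",125,190,75),("spat",258,172,2),("maq",443,188,0)]:
    print(n,ray(c,u,v,z).round())
# refine: rack and lid handle
def rect(mask,box,z,n):
    m=np.zeros_like(mask);x0,y0,x1,y1=box;m[y0:y1,x0:x1]=mask[y0:y1,x0:x1]
    k=max(cv2.findContours(m,0,1)[0],key=cv2.contourArea);r=cv2.minAreaRect(k)
    print(n,np.round(r[0],1),np.round(r[1],1));print(np.array([ray(c,*p,z)[:2] for p in cv2.boxPoints(r)]).round().tolist(),ray(c,*r[0],z).round(1))
rect(((h[...,1]>110)*255).astype(np.uint8),(355,228,420,280),25,"rack")
rect(((h[...,2]<60)*255).astype(np.uint8),(150,230,205,285),48,"handle")
cv2.imwrite("pics/t1.png",cv2.resize(im[215:305,140:420,::-1],None,fx=2.8,fy=2.8,interpolation=2))
E
```

```text
pot [511.  23.  70.]
lid [521. 290.  18.]
rack [ 526. -236.   25.]
b_a [ 536. -211.   32.]
b_b [ 513. -259.   32.]
ball0 [524.  46.  44.]
latch [591.  30.  70.]
jar [681. 406.  75.]
spat [737.  86.   2.]
maq [ 692. -389.    0.]
rack [386.2 253.2] [42.3 19.8]
[[525.0, -177.0], [570.0, -198.0], [526.0, -292.0], [481.0, -270.0]] [ 525.5 -234.4   25. ]
handle [174.3 255.4] [ 5.9 26.9]
[[502.0, 314.0], [552.0, 273.0], [542.0, 261.0], [492.0, 303.0]] [521.8 288.   48. ]
```

View pics/t1.png

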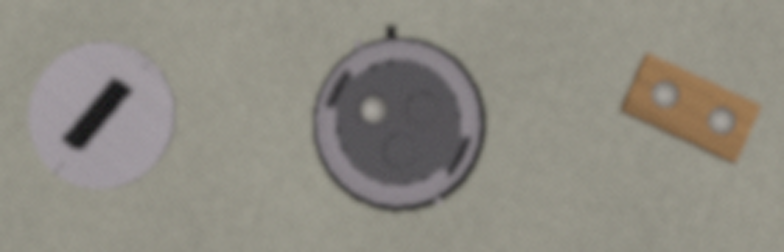

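Call:
step_arm(series="0 -491 -529 -40 0 0 102;0 -491 -529 -40 0 0 102;0 -491 -529 -40 0 0 102;0 -491 -529 -40 0 0 102;0 -491 -529 -40 0 0 102;0 -491 -529 -40 0 0 102;0 -491 -529 -40 0 0 102;0 -491 -529 -40 0 0 102;0 -491 -529 -40 0 0 102;0 -491 -529 -40 0 0 102;0 -491 -529 -40 0 0 102;0 -491 -529 -40 0 0 102;0 -491 -529 -40 0 0 102;0 -491 -529 -40 0 0 102;0 -491 -529 -40 0 0 102;0 -491 -529 -40 0 0 102;0 -491 -529 -40 0 0 102;0 -491 -529 -40 0 0 102;0 -491 -529 -40 0 0 102;0 -491 -529 -40 0 0 102")

```text
t: 1.82
eef_pos: [511.4, 23.6, 270.7]
ee_rot: [2.663, 1.666, -0.003]
wrist_force: [0.1, 0.2, 0.3]
grip_width: 85.6
```

```bash
python3 - <<'E'
from h import *
c=cam("wrist");save(c,"w1.png")
print(c["tool_from_camera"].round(2).tolist(),np.round(c["K"][0],1))
o=telemetry.get_obs();print(o["t"],o["eef_pos"].round(1) if hasattr(o["eef_pos"],'round') else o["eef_pos"],Rn.from_rotvec(o["ee_rot"]).as_matrix().round(3).tolist(),o["qvel"])
# predicted pixels
for n,X in(("pot",[511,23,70]),("w0",[524,46,44])):print(n,proj(c,X).round())
E
```

```text
[[-0.0, -0.96, -0.3, 76.91], [1.0, -0.0, -0.0, 0.2], [-0.0, -0.3, 0.96, -142.28], [0.0, 0.0, 0.0, 1.0]] [357.4   0.  279.5]
1.8667 [511.   24.5 270.6] [[0.436, 0.9, -0.002], [0.9, -0.436, -0.001], [-0.002, -0.001, -1.0]] [ 0.02689338 -0.01032007  0.00925041 -0.00071343  0.00033659 -0.00189633]
pot [279. 181.]
w0 [281. 150.]
```

View pics/w1.png

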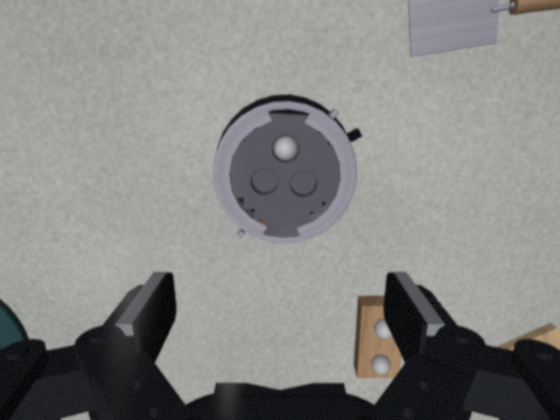

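The wrist view shows ball 0 at (286,148), the empty wells at (265,181) and (304,183), the ribs at (334,114) and (241,233), and the latch at (355,135).

```bash
python3 - <<'E'
from h import *
c=cam("wrist");im=c["frame"];g=cv2.cvtColor(im,cv2.COLOR_RGB2GRAY)
m=((g>175)*255).astype(np.uint8)[130:165,270:300]
P={}
k=cv2.findContours(((g[130:168,268:304]>115)*255).astype(np.uint8),0,1)[0];(u,v),r=cv2.minEnclosingCircle(max(k,key=cv2.contourArea));print("ball0 px",u+268,v+130,r)
P["b0"]=ray(c,u+268,v+130,44)
for n,q in(("w1",(265,181)),("w2",(304,183))):P[n]=ray(c,*q,46)
ra,rb=ray(c,334,114,73),ray(c,241,233,73)
for n in P:print(n,P[n].round(1))
print("ribs",ra.round(1),rb.round(1),"mid",((ra+rb)/2).round(1),"dist",np.linalg.norm(ra-rb),"ang",np.degrees(np.arctan2(*(ra-rb)[[1,0]])))
print("latch",ray(c,355,135,70).round(1))
A=(ra+rb)/2
# collar outer ring: purple-ish bright, outline near 71 mm
h=cv2.cvtColor(im,cv2.COLOR_RGB2HSV)
mk=((g>95)&(h[...,0]>115)&(h[...,0]<170)).astype(np.uint8)*255
mm=np.zeros_like(mk);mm[90:250,200:365]=mk[90:250,200:365];mm=cv2.morphologyEx(mm,cv2.MORPH_OPEN,np.ones((7,7)))
k=max(cv2.findContours(mm,0,1)[0],key=cv2.contourArea)[:,0]
pts=np.array([ray(c,*p,70)[:2] for p in k]);(x,y),r=cv2.minEnclosingCircle(pts.astype(np.float32));print("collar",x,y,r)
for n in P: d=P[n][:2]-[x,y];print(n,np.hypot(*d).round(1),np.degrees(np.arctan2(d[1],d[0])).round(1))
for q in((384,328),(381,365)):print("ball",ray(c,*q,32).round(1))
E
```

```text
ball0 px 285.56818199157715 148.2272720336914 10.787799835205078
b0 [528.5  46.4  44. ]
w1 [494.4  25.3  46. ]
w2 [530.3   5.4  46. ]
ribs [583.4  58.9  73. ] [451.9  -7.3  73. ] mid [517.7  25.8  73. ] dist 147.27488996378668 ang 26.734651468806653
latch [594.   32.3  70. ]
collar 510.6962890625 31.303491592407227 70.5704345703125
b0 23.4 40.3
w1 17.4 -159.8
w2 32.4 -52.8
ball [ 541.8 -209.4   32. ]
ball [ 518.2 -260.    32. ]
```

Call:
step_arm(series="0.5 -198 128 160 0 0 0;0.5 -198 128 160 0 0 0;0.5 -198 128 160 0 0 0;0.5 -198 128 160 0 0 0;0.5 -198 128 160 0 0 0;0.5 -198 128 160 0 0 0;0.5 -198 128 160 0 0 0;0.5 -198 128 160 0 0 0;0.5 -198 128 160 0 0 0;0.5 -198 128 160 0 0 0;0.5 -198 128 160 0 0 0")

```text
t: 2.83
eef_pos: [540.5, -207.5, 112.1]
ee_rot: [2.658, 1.672, -0.001]
wrist_force: [0.4, 0.2, -0.4]
grip_width: 42.9
```

```bash
cat > balls.py <<'E'
from h import *
import sys
c=cam("wrist");save(c,sys.argv[1]);im=c["frame"];h=cv2.cvtColor(im,cv2.COLOR_RGB2HSV)
o=telemetry.get_obs();print(o["t"],np.round(o["eef_pos"],1),Rn.from_rotvec(o["ee_rot"]).as_matrix().round(3).tolist(),o["grip_width"])
print("tcp px",proj(c,o["eef_pos"]).round())
m=((h[...,1]<50)&(h[...,2]>150)).astype(np.uint8)*255
m=cv2.morphologyEx(m,cv2.MORPH_OPEN,np.ones((5,5)))
for k in cv2.findContours(m,0,1)[0]:
    (u,v),r=cv2.minEnclosingCircle(k)
    if r<45: P=ray(c,u,v,32);print("blob",round(u),round(v),round(r),P.round(1),"tool shift",totool(P).round(1))
E
python3 balls.py w2.png
```

```text
2.8833 [ 540.6 -207.6  112.3] [[0.433, 0.901, 0.0], [0.901, -0.433, -0.002], [-0.001, 0.001, -1.0]] 42.37080068871132
tcp px [280. 280.]
blob 416 404 21 [ 570.7 -390.8   32. ] tool shift [-152.   106.3   80.6]
blob 144 404 21 [ 378.8 -298.    32. ] tool shift [-151.4 -106.9   80.4]
blob 281 299 13 [ 516.4 -260.8   32. ] tool shift [-58.3   1.1  80.3]
blob 281 224 14 [ 540.2 -210.5   32. ] tool shift [-2.6  0.9 80.3]
```

View pics/w2.png

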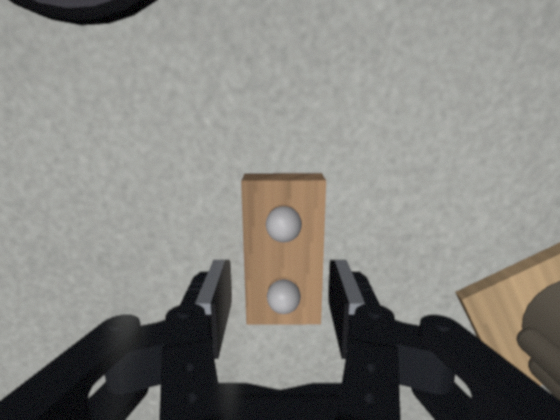

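Call:
step_arm(series="0.55 -2.5 1.7 60 0 0 0;0.55 -2.5 1.7 80 0 0 0;0.55 -2.5 1.7 83 0 0 0;0.55 -2.5 1.7 85.5 0 0 0;0.55 -2.5 1.7 85.5 0 0 0;0.55 -2.5 1.7 85.5 0 0 0", grip_force=25)

```text
t: 3.38
eef_pos: [543.1, -211.2, 29.4]
ee_rot: [2.654, 1.671, 0.003]
wrist_force: [0.9, -0.6, 1.0]
grip_width: 38.2
```

```bash
python3 -c "
from h import *
for i in range(3): o=telemetry.get_obs();print(o['t'],np.round(o['eef_pos'],1),np.round(o['wrist_force'],1),o['grip_width'],totool([541,-210,26.5]).round(1));imaging.read_camera('top')"
```

```text
3.3833 [ 543.1 -211.2   29.4] [ 0.9 -0.6  1. ] 38.22378359130131 [ 0.1 -2.4  2.9]
3.4333 [ 543.3 -211.4   29.6] [-1.  -0.2  0.3] 38.634357646003615 [ 0.2 -2.7  3.1]
3.4833 [ 543.2 -211.5   29.5] [-0.5  0.   0.3] 38.280177818371484 [ 0.4 -2.6  3. ]
```

Call:
step_arm(series="0.55 0 -2 1.5 0 0 0;0.55 0 -2 3 0 0 0;0.65 0 -2 3 0 0 0;0.8 0 -2 3 0 0 0;0.9 0 -2 3 0 0 0;0.9 0 -2 3 0 0 0;0.9 0 -2 3 0 0 0", grip_force=25)

```text
t: 4.12
eef_pos: [541.1, -210.7, 26.4]
ee_rot: [2.655, 1.67, 0.003]
wrist_force: [-1.1, 0.7, 3.6]
grip_width: 21.9
```

Call:
step_arm(series="0.9 0 0 -5 0 0 0;0.9 0 0 -15 0 0 0;0.9 0 0 -40 0 0 0;0.9 0 0 -70 0 0 0;0.9 0 0 -90 0 0 0;0.9 0 0 -90 0 0 0", grip_force=25)

```text
t: 4.62
eef_pos: [544.6, -212.0, 122.8]
ee_rot: [2.647, 1.666, 0.012]
wrist_force: [1.8, -0.0, 0.9]
grip_width: 21.9
```

```bash
python3 balls.py w3.png
```

```text
4.6667 [ 543.3 -211.5  120.4] [[0.433, 0.901, 0.011], [0.902, -0.433, -0.006], [-0.001, 0.012, -1.0]] 22.14404848963185
tcp px [276. 277.]
blob 394 412 11 [ 556.9 -410.3   32. ] tool shift [-173.3   97.1   89.8]
blob 164 412 11 [ 387.2 -324.3   32. ] tool shift [-169.3  -93.1   87.4]
blob 526 382 13 [ 664.2 -429.    32. ] tool shift [-143.7  201.9   91.1]
blob 276 290 22 [ 518.8 -263.3   32. ] tool shift [-57.2  -0.8  88.5]
blob 558 6 5 [ 749.1 -168.2   32. ] tool shift [128.2 165.7  90.4]
```

View pics/w3.png

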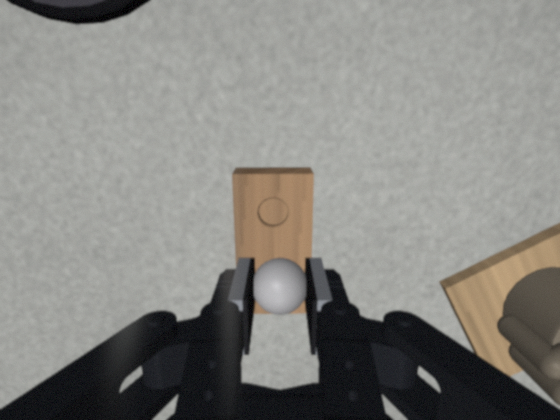

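The ball is held between the fingertips at about (279,287), and the rack hole at (273,211) is empty. I'll go above well 1.

Call:
step_arm(series="0.9 192 -147 10 0.6 -0.4 62.8;0.9 192 -147 10 0.6 -0.4 62.8;0.9 192 -147 10 0.6 -0.4 62.8;0.9 192 -147 10 0.6 -0.4 62.8;0.9 192 -147 10 0.6 -0.4 62.8;0.9 192 -147 10 0.6 -0.4 62.8;0.9 192 -147 10 0.6 -0.4 62.8;0.9 192 -147 10 0.6 -0.4 62.8;0.9 192 -147 10 0.6 -0.4 62.8;0.9 192 -147 10 0.6 -0.4 62.8;0.9 192 -147 10 0.6 -0.4 62.8;0.9 192 -147 10 0.6 -0.4 62.8", grip_force=25)

```text
t: 5.67
eef_pos: [493.5, 25.0, 107.8]
ee_rot: [3.14, 0.047, -0.002]
wrist_force: [0.4, 0.1, -0.2]
grip_width: 22.2
```

```bash
cat > st.py <<'E'
from h import *
import sys
o=telemetry.get_obs();R=Rn.from_rotvec(o["ee_rot"]).as_matrix()
print(o["t"],np.round(o["eef_pos"],1),"F",np.round(o["wrist_force"],1),"w",round(o["grip_width"],1),"yaw_y",np.degrees(np.arctan2(R[1,1],R[0,1])).round(2),"z",R[:,2].round(3),"q6",round(o["joint_pos"][5],2),"shift",totool([float(a) for a in sys.argv[1:4]]).round(1))
z=R[:,2];w=np.cross(z,[0,0,-1]);print("level turn (tool, deg)",np.degrees(R.T@w).round(2))
E
python3 - <<'E'
from h import *
c=cam("wrist");save(c,"w4.png")
E
python3 st.py 494 25 80
```

```text
5.7167 [493.6  24.9 107.9] F [-0.  -0.3 -0.6] w 22.0 yaw_y -88.33 z [-0.001 -0.002 -1.   ] q6 1.54 shift [ 0.4 -0.1 27.9]
level turn (tool, deg) [ 0.08  0.07 -0.  ]
```

View pics/w4.png

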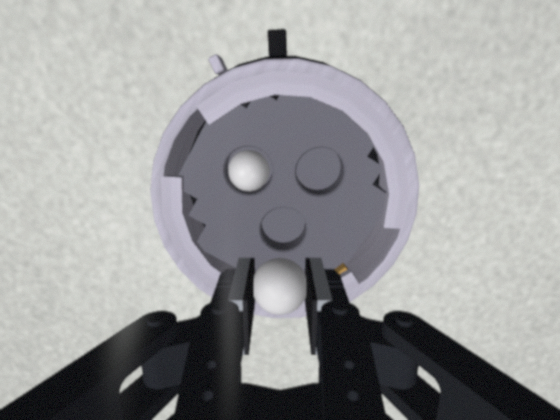

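The ball is held at (280,287) above the pot. Ball 0 is at (248,171), and the wells are at (319,169) and (283,227).

```bash
python3 - <<'E'
from h import *
c=cam("wrist")
P=[ray(c,248,171,44),ray(c,283,227,46),ray(c,319,169,46)]
for p in P:print(p.round(1))
a=np.mean(P,0);print("axis",a.round(1),[ (np.hypot(*(p-a)[:2]).round(1),np.degrees(np.arctan2(*(p-a)[[1,0]])).round(1)) for p in P])
g=cv2.cvtColor(c["frame"],cv2.COLOR_RGB2GRAY)
# collar inner gap corners (visual) at z=70, outer collar circle points
pts=np.array([ray(c,u,v,70)[:2] for u,v in((153,180),(160,145),(200,85),(372,95),(405,140),(417,200),(408,235))])
A=np.c_[2*pts,np.ones(len(pts))];s=np.linalg.lstsq(A,(pts**2).sum(1),rcond=None)[0];print("collar c",s[:2].round(1),np.sqrt(s[2]+s[:2]@s[:2]).round(1))
r=ray(c,217,64,73);print("rib",r.round(1))
E
```

```text
[528.7  45.5  44. ]
[495.2  24.1  46. ]
[531.4   4.3  46. ]
axis [518.5  24.6  45.3] [(np.float64(23.3), np.float64(63.8)), (np.float64(23.3), np.float64(-178.6)), (np.float64(24.1), np.float64(-57.4))]
collar c [517.7  24.6] 69.2
rib [584.2  57.5  73. ]
```

Call:
step_arm(series="0.9 0.5 0.2 20 0 0 0;0.9 0.5 0.2 40 0 0 0;0.9 0.5 0.2 48 0 0 0;0.9 0.5 0.2 55 0 0 0;0.9 0.5 0.2 57 0 0 0;0.9 0.5 0.2 57 0 0 0;0.9 0.5 0.2 57 0 0 0")

```text
t: 6.35
eef_pos: [494.9, 24.6, 51.7]
ee_rot: [3.14, 0.045, 0.0]
wrist_force: [-0.4, 0.2, -0.3]
grip_width: 21.9
```

```bash
python3 st.py 494 24.5 48
```

```text
6.35 [494.9  24.6  51.7] F [-0.4  0.2 -0.3] w 21.9 yaw_y -88.35 z [ 0.    -0.001 -1.   ] q6 1.54 shift [-0.9  0.   3.7]
level turn (tool, deg) [ 0.09 -0.01 -0.  ]
```

Call:
step_arm(series="0.9 -0.8 0 2 0 0 0;0.9 -0.8 0 3.5 0 0 0;0.9 -0.8 0 3.5 0 0 0;0.68 -0.8 0 3.5 0 0 0;0.62 -0.8 0 3.5 0 0 0;0.6 -0.8 0 3.5 0 0 0;0.6 -0.8 0 3.5 0 0 0;0.6 -0.8 0 3.5 0 0 0;0.6 -0.8 0 -20 0 0 0;0.6 -0.8 0 -50 0 0 0;0.6 -0.8 0 -65 0 0 0;0.6 -0.8 0 -65 0 0 0")

```text
t: 7.35
eef_pos: [497.5, 24.7, 121.0]
ee_rot: [3.14, 0.045, 0.013]
wrist_force: [1.0, -0.7, -0.3]
grip_width: 34.4
```

```bash
python3 - <<'E'
from h import *
c=cam("wrist");save(c,"w5.png")
E
python3 st.py 516.5 -260.5 110
```

```text
7.4 [496.2  24.6 119.1] F [-0.5  1.  -0.1] w 34.1 yaw_y -88.36 z [ 0.005 -0.001 -1.   ] q6 1.54 shift [ 12.1 285.6   9.6]
level turn (tool, deg) [ 0.09 -0.31  0.  ]
```

View pics/w5.png

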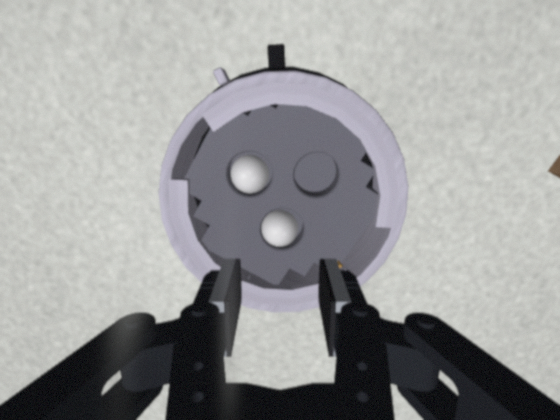

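Ball 1 is seated in well 1 at (281,229), and well 2 at (316,173) is still empty. Next, the second ball.

Call:
step_arm(series="0.55 13.3 285.5 0 0 0 -62.8;0.55 13.3 285.5 0 0 0 -62.8;0.55 13.3 285.5 0 0 0 -62.8;0.55 13.3 285.5 0 0 0 -62.8;0.55 13.3 285.5 0 0 0 -62.8;0.55 13.3 285.5 0 0 0 -62.8;0.55 13.3 285.5 0 0 0 -62.8;0.55 13.3 285.5 0 0 0 -62.8;0.55 13.3 285.5 0 0 0 -62.8;0.55 13.3 285.5 30 0 0 -62.8;0.55 13.3 285.5 60 0 0 -62.8;0.55 13.3 285.5 75 0 0 -62.8;0.55 13.3 285.5 75 0 0 -62.8;0.55 13.3 285.5 75 0 0 -62.8")

```text
t: 8.57
eef_pos: [516.1, -259.4, 42.2]
ee_rot: [-2.657, -1.675, -0.002]
wrist_force: [-0.8, 0.4, -0.2]
grip_width: 38.6
```

```bash
python3 st.py 517.7 -260.4 26.4; python3 balls.py w6.png | grep -v 'blob [1345]'
```

```text
8.5667 [ 516.1 -259.4   42.2] F [-0.8  0.4 -0.2] w 38.6 yaw_y -25.56 z [ 0.001  0.001 -1.   ] q6 -0.06 shift [-0.2  1.9 15.8]
level turn (tool, deg) [ 0.02 -0.08 -0.  ]
8.6167 [ 517.6 -260.2   43.9] [[0.431, 0.902, 0.004], [0.902, -0.431, -0.001], [0.001, 0.004, -1.0]] 38.273561704193426
tcp px [283. 282.]
blob 281 270 21 [ 516.8 -260.2   32. ] tool shift [-0.4 -0.8 11.9]
```

Call:
step_arm(series="0.55 0 0 6 0 0 0;0.55 0 0 11 0 0 0;0.55 0 0 15 0 0 0;0.55 0 0 16 0 0 0;0.55 0 0 16 0 0 0")

```text
t: 9.03
eef_pos: [517.5, -260.0, 27.8]
ee_rot: [2.656, 1.674, 0.004]
wrist_force: [0.2, 0.1, 0.2]
grip_width: 38.2
```

```bash
python3 st.py 517.5 -260.4 26.4
```

```text
9.0333 [ 517.5 -260.    27.8] F [0.2 0.1 0.2] w 38.2 yaw_y -25.55 z [ 0.004 -0.001 -1.   ] q6 -0.06 shift [-0.3  0.1  1.4]
level turn (tool, deg) [ 0.21 -0.06 -0.  ]
```

Call:
step_arm(series="0.55 0 0 1.4 0 0 0;0.65 0 0 1.4 0 0 0;0.8 0 0 1.4 0 0 0;0.9 0 0 1.4 0 0 0;0.9 0 0 1.4 0 0 0;0.9 0 0 1.4 0 0 0;0.9 0 0 1.4 0 0 0;0.9 0 0 -3 0 0 0;0.9 0 0 -12 0 0 0;0.9 0 0 -40 0 0 0;0.9 0 0 -75 0 0 0;0.9 0 0 -90 0 0 0;0.9 0 0 -90 0 0 0")

```text
t: 10.12
eef_pos: [520.8, -262.0, 124.0]
ee_rot: [2.648, 1.669, 0.012]
wrist_force: [0.4, -0.8, 0.4]
grip_width: 22.1
```

```bash
python3 st.py 530.7 4.6 110
```

```text
10.1167 [ 520.8 -262.   124. ] F [ 0.4 -0.8  0.4] w 22.1 yaw_y -25.54 z [ 0.013 -0.006 -1.   ] q6 -0.06 shift [ 244.8 -106.2   12.6]
level turn (tool, deg) [ 0.79 -0.02  0.  ]
```

Call:
step_arm(series="0.9 245 -106 10 0.7 0.4 -57.5;0.9 245 -106 10 0.7 0.4 -57.5;0.9 245 -106 10 0.7 0.4 -57.5;0.9 245 -106 10 0.7 0.4 -57.5;0.9 245 -106 10 0.7 0.4 -57.5;0.9 245 -106 10 0.7 0.4 -57.5;0.9 245 -106 10 0.7 0.4 -57.5;0.9 245 -106 10 0.7 0.4 -57.5;0.9 245 -106 10 0.7 0.4 -57.5;0.9 245 -106 10 0.7 0.4 -57.5;0.9 245 -106 30 0.7 0.4 -57.5;0.9 245 -106 40 0.7 0.4 -57.5;0.9 245 -106 40 0.7 0.4 -57.5;0.9 245 -106 40 0.7 0.4 -57.5")

```text
t: 11.28
eef_pos: [530.1, 3.9, 81.5]
ee_rot: [-1.527, -2.743, 0.001]
wrist_force: [-0.0, -0.4, 0.0]
grip_width: 22.2
```

```bash
python3 st.py 530.7 4.6 50
```

```text
11.2833 [530.1   3.9  81.5] F [-0.  -0.4  0. ] w 22.2 yaw_y 31.81 z [-0.002  0.001 -1.   ] q6 -0.6 shift [ 0.2  1.  31.5]
level turn (tool, deg) [-0.1 -0.1 -0. ]
```

Call:
step_arm(series="0.9 0 0.6 10 0 0 0;0.9 0 0.6 20 0 0 0;0.9 0 0.6 26 0 0 0;0.9 0 0.6 29 0 0 0;0.9 0 0.6 30 0 0 0;0.9 0 0.6 30 0 0 0;0.9 0 0.6 30 0 0 0")

```text
t: 11.87
eef_pos: [530.7, 4.2, 51.6]
ee_rot: [-1.527, -2.743, 0.001]
wrist_force: [-0.3, -0.1, 0.1]
grip_width: 21.6
```

```bash
python3 st.py 530.7 4.6 48
```

```text
11.8667 [530.7   4.2  51.6] F [-0.3 -0.1  0.1] w 21.6 yaw_y 31.81 z [-0.002  0.001 -1.   ] q6 -0.59 shift [0.3 0.2 3.6]
level turn (tool, deg) [-0.09 -0.09 -0.  ]
```

Call:
step_arm(series="0.9 0.2 0.2 2 0 0 0;0.9 0.2 0.2 3.6 0 0 0;0.9 0.2 0.2 3.6 0 0 0;0.68 0.2 0.2 3.6 0 0 0;0.62 0.2 0.2 3.6 0 0 0;0.6 0.2 0.2 3.6 0 0 0;0.6 0.2 0.2 3.6 0 0 0;0.6 0.2 0.2 3.6 0 0 0;0.6 0.2 0.2 -20 0 0 0;0.6 0.2 0.2 -55 0 0 0;0.6 0.2 0.2 -95 0 0 0;0.6 0.2 0.2 -110 0 0 0;0.6 0.2 0.2 -110 0 0 0;0.6 0.2 0.2 -110 0 0 0")

```text
t: 13.03
eef_pos: [532.1, 4.4, 163.2]
ee_rot: [1.527, 2.744, 0.001]
wrist_force: [0.4, -0.2, 0.1]
grip_width: 34.1
```

```bash
python3 - <<'E'
from h import *
c=cam("wrist");save(c,"w7.png")
E
python3 st.py 522 288 110
```

```text
13.0833 [530.7   4.5 161.4] F [-0.1 -0.3 -0.5] w 34.0 yaw_y 31.81 z [-0.002  0.001 -1.   ] q6 -0.59 shift [245.5 142.1  51.6]
level turn (tool, deg) [-0.09 -0.09  0.  ]
```

View pics/w7.png

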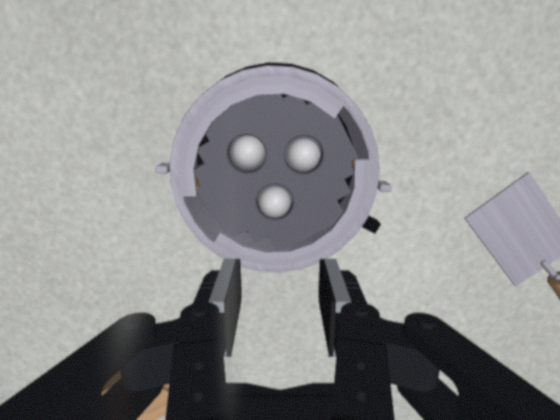

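All three wells hold a ball, at (247,153), (304,154) and (275,202). Both ribs are visible at (162,168) and (384,186).

```bash
python3 - <<'E'
from h import *
c=cam("wrist");ra,rb=ray(c,384,186,73),ray(c,162,168,73)
d=ra-rb;print(ra.round(1),rb.round(1),((ra+rb)/2).round(1),np.linalg.norm(d).round(1),np.degrees(np.arctan2(d[1],d[0])).round(1))
P=np.array([ray(c,u,v,44) for u,v in((304,154),(247,153),(275,202))]);a=P.mean(0);print(P.round(1),a.round(1),np.degrees(np.arctan2(*(P-a)[:,[1,0]].T)).round(1))
# gap corners read off the picture: gap A (338,115)-(363,160), gap B (186,196)-(217,240); outer-wall corners at top z=70
for u,v in((338,112),(358,160),(194,195),(220,236)):
    q=ray(c,u,v,70)-a;print(np.hypot(*q[:2]).round(1),np.degrees(np.arctan2(q[1],q[0])).round(1))
E
```

```text
[579.8  58.9  73. ] [449.3  -7.6  73. ] [514.6  25.7  73. ] 146.5 27.0
[[527.1  46.2  44. ]
 [491.6  25.1  44. ]
 [528.2   4.2  44. ]] [515.6  25.2  44. ] [  61.3 -179.8  -59.1]
58.2 78.2
55.9 43.9
56.1 -135.9
56.9 -101.0
```

Call:
step_arm(series="0 245 142 -20 0 0 -19;0 245 142 -20 0 0 -19;0 245 142 -20 0 0 -19;0 245 142 -20 0 0 -19;0 245 142 -20 0 0 -19;0 245 142 -20 0 0 -19;0 245 142 0 0 0 -19;0 245 142 20 0 0 -19;0 245 142 20 0 0 -19;0 245 142 20 0 0 -19;0 245 142 20 0 0 -19;0 245 142 20 0 0 -19")

```text
t: 14.13
eef_pos: [521.9, 286.6, 141.0]
ee_rot: [-1.055, -2.955, 0.001]
wrist_force: [-0.9, 0.4, 0.7]
grip_width: 85.2
```

```bash
cat > lid.py <<'E'
from h import *
import sys
c=cam("wrist");save(c,sys.argv[1]);im=c["frame"];g=cv2.cvtColor(im,cv2.COLOR_RGB2GRAY)
o=telemetry.get_obs();print(o["t"],np.round(o["eef_pos"],1));tp=proj(c,o["eef_pos"])
m=(g<70).astype(np.uint8)*255
for k in cv2.findContours(m,0,1)[0]:
    if cv2.contourArea(k)<300: continue
    r=cv2.minAreaRect(k);b=cv2.boxPoints(r);W=np.array([ray(c,*p,48)[:2] for p in b])
    s=np.linalg.norm(W[1]-W[0]),np.linalg.norm(W[2]-W[1]);d=W[1]-W[0] if s[0]>s[1] else W[2]-W[1]
    print("dark",np.round(r[0]),np.round(s,1),"c",W.mean(0).round(1),"ang",np.degrees(np.arctan2(d[1],d[0])).round(1))
E
python3 lid.py w8.png;python3 st.py 522 288 100
```

```text
14.1833 [522.2 286.7 141.5]
dark [280. 346.] [407.7 139.1] c [610.5 215. ] ang 50.7
dark [542. 282.] [24.1 62.3] c [686.9 402.3] ang -26.5
dark [288. 208.] [13.9 71.3] c [524.3 293.3] ang -38.5
14.1833 [522.2 286.7 141.5] F [ 0.  -0.4 -0.3] w 85.9 yaw_y 50.71 z [-0.003  0.001 -1.   ] q6 -0.43 shift [ 0.8  0.9 41.5]
level turn (tool, deg) [-0.07 -0.18 -0.  ]
```

View pics/w8.png

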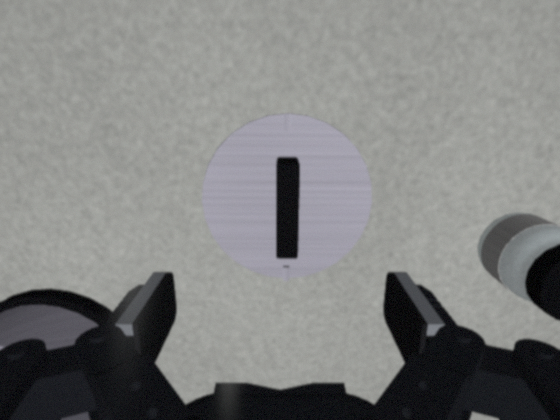

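The lid's flange is a circle at about (287,196) with radius 85 px, and the handle is at (288,208), almost aligned with the jaws.

```bash
python3 - <<'E'
from h import *
c=cam("wrist");im=c["frame"];h=cv2.cvtColor(im,cv2.COLOR_RGB2HSV);g=cv2.cvtColor(im,cv2.COLOR_RGB2GRAY)
pts=[]
lab=cv2.cvtColor(im,cv2.COLOR_RGB2LAB).astype(int)
m=(lab[...,2]<128-2).astype(np.uint8)*255
m[:,:185]=0;m[:,390:]=0;m[290:]=0;m[:100]=0
m=cv2.morphologyEx(m,cv2.MORPH_CLOSE,np.ones((25,25)));m=cv2.morphologyEx(m,cv2.MORPH_OPEN,np.ones((15,15)))
k=max(cv2.findContours(m,0,1)[0],key=cv2.contourArea)[:,0]
print(k.min(0),k.max(0))
P=np.array([ray(c,*p,18)[:2] for p in k]);A=np.c_[2*P,np.ones(len(P))];s=np.linalg.lstsq(A,(P**2).sum(1),rcond=None)[0]
print("flange c",s[:2].round(1),"r",np.sqrt(s[2]+s[:2]@s[:2]).round(1),"shift",totool([*s[:2],22]).round(1))
m=(g<70).astype(np.uint8)*255;m[:130]=0;m[270:]=0;m[:,:250]=0;m[:,330:]=0
k=max(cv2.findContours(m,0,1)[0],key=cv2.contourArea)[:,0]
print(k.min(0),k.max(0))
for z in(48,):
  b=[totool(ray(c,u,v,z)).round(1) for u,v in((k[:,0].min(),180),(k[:,0].max(),180),(288,k[:,1].min()),(288,k[:,1].max()))];print(b)
E
python3 st.py 522 288 100
```

```text
[202 114] [370 276]
flange c [526.  291.7] r 65.0 shift [-1.000e-01  6.200e+00  1.197e+02]
[276 157] [298 256]
[array([22.8, -1.1, 93.8]), array([22.8, 13.7, 93.8]), array([38.3,  6.9, 93.8]), array([-33. ,   7.3,  93.6])]
14.2333 [522.3 286.8 141.7] F [ 0.6  0.2 -0. ] w 85.4 yaw_y 50.71 z [-0.003  0.001 -1.   ] q6 -0.43 shift [ 0.9  0.8 41.7]
level turn (tool, deg) [-0.04 -0.17  0.  ]
```

Call:
step_arm(series="0.5 -1.5 6.3 40 0 0 0;0.5 -1.5 6.3 75 0 0 0;0.5 -1.5 6.3 95 0 0 0;0.5 -1.5 6.3 105 0 0 0;0.5 -1.5 6.3 112 0 0 0;0.5 -1.5 6.3 115 0 0 0;0.5 -1.5 6.3 115 0 0 0;0.5 -1.5 6.3 115 0 0 0")

```text
t: 14.9
eef_pos: [528.5, 291.4, 28.4]
ee_rot: [-1.056, -2.958, -0.004]
wrist_force: [-0.3, 0.1, -0.1]
grip_width: 42.7
```

```bash
python3 st.py 526 290 22
```

```text
14.9 [528.5 291.4  28.4] F [-0.3  0.1 -0.1] w 42.7 yaw_y 50.7 z [-0.     0.003 -1.   ] q6 -0.43 shift [ 1.  -2.7  6.4]
level turn (tool, deg) [ 0.11 -0.1  -0.  ]
```

Call:
step_arm(series="0.5 0 -1.2 4 0 0 0;0.5 0 -1.2 6.5 0 0 0;0.5 0 -1.2 6.5 0 0 0;0.65 0 -1.2 6.5 0 0 0;0.8 0 -1.2 6.5 0 0 0;0.95 0 -1.2 6.5 0 0 0;1 0 -1.2 6.5 0 0 0;1 0 -1.2 6.5 0 0 0;1 0 -1.2 6.5 0 0 0;1 0 -1.2 6.5 0 0 0", grip_force=70)

```text
t: 15.73
eef_pos: [528.1, 290.6, 22.3]
ee_rot: [-1.056, -2.958, -0.004]
wrist_force: [-0.7, 0.2, 4.0]
grip_width: 15.2
```

```bash
python3 st.py 526 290 22
```

```text
15.7333 [528.1 290.6  22.3] F [-0.7  0.2  4. ] w 15.2 yaw_y 50.7 z [ 0.     0.003 -1.   ] q6 -0.43 shift [ 1.2 -1.8  0.3]
level turn (tool, deg) [ 0.14 -0.09 -0.  ]
```

Call:
step_arm(series="1 0 0 -10 0 0 0;1 0 0 -40 0 0 0;1 0 0 -80 0 0 0;1 0 0 -110 0 0 0;1 -159 -214 -110 0 0 78.7;1 -159 -214 -110 0 0 78.7;1 -159 -214 -110 0 0 78.7;1 -159 -214 -110 0 0 78.7;1 -159 -214 -110 0 0 78.7;1 -159 -214 -110 0 0 78.7;1 -159 -214 -110 0 0 78.7;1 -159 -214 -110 0 0 78.7;1 -159 -214 -110 0 0 78.7;1 -159 -214 -110 0 0 78.7;1 -159 -214 -110 0 0 78.7;1 -159 -214 -110 0 0 78.7;1 -159 -214 -110 0 0 78.7;1 -159 -214 -110 0 0 78.7")

```text
t: 17.23
eef_pos: [515.2, 24.1, 131.4]
ee_rot: [-2.688, -1.621, -0.002]
wrist_force: [0.8, 0.5, -2.2]
grip_width: 14.7
```

```bash
python3 st.py 516.1 24.1 95; python3 - <<'E'
from h import *
c=cam("wrist");save(c,"w9.png")
E
```

```text
17.2333 [515.2  24.1 131.4] F [ 0.8  0.5 -2.2] w 14.7 yaw_y -27.81 z [-0.     0.003 -1.   ] q6 0.48 shift [ 0.3  0.8 36.4]
level turn (tool, deg) [-0.08 -0.14 -0.  ]
```

View pics/w9.png

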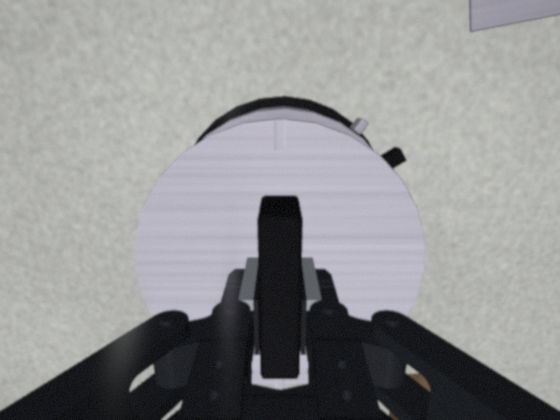

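The lid is held with its handle centred at column 280. The pot's crescent, a rib at (361,125) and the latch at (396,157) show behind it.

```bash
python3 - <<'E'
from h import *
c=cam("wrist");o=telemetry.get_obs();z=o["eef_pos"][2];print(o["eef_pos"])
f=lambda u,v,zz:totool(ray(c,u,v,zz)).round(1)
print("handle ends",f(280,214,z+25.7),f(280,378,z+25.7))
im=c["frame"];lab=cv2.cvtColor(im,cv2.COLOR_RGB2LAB).astype(int)
pts=[f(u,v,z-4.3)[:2] for u,v in((136,240),(424,240),(280,119),(160,178),(400,178),(145,208),(415,208))]
P=np.array(pts);A=np.c_[2*P,np.ones(len(P))];s=np.linalg.lstsq(A,(P**2).sum(1),rcond=None)[0];print("flange tool",s[:2].round(1),np.sqrt(s[2]+s[:2]@s[:2]).round(1))
rib=ray(c,361,125,73);a=np.radians(28);ax=rib-75*np.array([np.cos(a),np.sin(a),0]);print("axis by rib",ax.round(1),totool(ax).round(1))
l=ray(c,396,157,70);print("latch",l.round(1))
# collar crescent, outer top edge approx (282,109)
q=ray(c,282,109,70);print("collar top px",q.round(1),totool(q).round(1))
E
```

```text
[515.38336947  24.14502609 131.44326061]
handle ends [ 38.9   0.2 -25.6] [-30.    0.2 -25.8]
flange tool [4.2 0.2] 64.6
axis by rib [518.1  23.6  73. ] [ 0.7  2.7 58.4]
latch [595.2  32.6  70. ]
collar top px [550.   86.5  70. ] [71.2  1.5 61.6]
```

Call:
step_arm(series="1 -2.5 1.5 10 0 0 0;1 -2.5 1.5 20 0 0 0;1 -2.5 1.5 27 0 0 0;1 -2.5 1.5 31 0 0 0;1 -2.5 1.5 34 0 0 0;1 -2.5 1.5 34 0 0 0;1 -2.5 1.5 34 0 0 0;1 -2.5 1.5 34 0 0 0")

```text
t: 18.0
eef_pos: [515.9, 21.4, 97.7]
ee_rot: [-2.689, -1.62, -0.003]
wrist_force: [0.3, -0.0, -1.5]
grip_width: 14.7
```

```bash
python3 st.py 515.6 21.2 92;sleep 0; python3 - <<'E'
from h import *
f0=cv2.imread("pics/top0.png")[:,:,::-1]
c=cam("top");save(c,"t2.png")
# pot shell/foot silhouette in first picture: dark foot+ring vs bench
def disc(im,box,thr):
    bg=np.median(im[300:400,200:400].reshape(-1,3),0);d=np.abs(im.astype(int)-bg).sum(2)
    return d
x0,y0,x1,y1=240,215,325,300
bl=cv2.cvtColor(f0,cv2.COLOR_RGB2LAB).astype(int)
m=(bl[...,2]<129).astype(np.uint8)*255;mm=np.zeros_like(m);mm[y0:y1,x0:x1]=m[y0:y1,x0:x1];mm=cv2.morphologyEx(mm,cv2.MORPH_CLOSE,np.ones((9,9)));mm=cv2.morphologyEx(mm,cv2.MORPH_OPEN,np.ones((9,9)))
k=max(cv2.findContours(mm,0,1)[0],key=cv2.contourArea);e=cv2.fitEllipse(k);print("pot ell",np.round(e[0],2),np.round(e[1],1),ray(c,*e[0],70).round(1))
E
```

```text
18.0 [515.9  21.4  97.7] F [ 0.3 -0.  -1.5] w 14.7 yaw_y -27.87 z [ 0.001  0.003 -1.   ] q6 0.48 shift [-0.3 -0.2  5.7]
level turn (tool, deg) [-0.04 -0.16  0.  ]
pot ell [281.88 258.68] [58.4 59.6] [512.   23.6  70. ]
```

Call:
step_arm(series="1 -0.3 0 2 0 0 0;1 -0.3 0 4 0 0 0;1 -0.3 0 5 0 0 0;1 -0.3 0 6 0 0 0;1 -0.3 0 7 0 0 0;1 -0.3 0 8 0 0 0;1 -0.3 0 8 0 0 0")

```text
t: 18.63
eef_pos: [515.7, 21.1, 89.6]
ee_rot: [-2.689, -1.62, -0.003]
wrist_force: [-0.2, -0.2, -2.1]
grip_width: 15.0
```

```bash
python3 st.py 515.6 21.2 80.3;python3 -c "
from h import *
print(np.round(telemetry.get_obs()['ft_torque'],2))"
```

```text
18.6333 [515.7  21.1  89.6] F [-0.2 -0.2 -2.1] w 15.0 yaw_y -27.87 z [ 0.001  0.003 -1.   ] q6 0.48 shift [-0.  -0.1  9.3]
level turn (tool, deg) [-0.05 -0.16  0.  ]
[-0.   -0.02  0.05]
```

Call:
step_arm(series="1 0 0 2 0 0 0;1 0 0 3.5 0 0 0;1 0 0 5 0 0 0;1 0 0 6 0 0 0;1 0 0 7 0 0 0;1 0 0 8 0 0 0;1 0 0 8 0 0 0")

```text
t: 19.22
eef_pos: [515.5, 21.1, 81.3]
ee_rot: [-2.689, -1.62, -0.003]
wrist_force: [0.1, -0.2, -2.6]
grip_width: 14.9
```

```bash
python3 st.py 515.6 21.2 80.3;python3 -c "
from h import *
print(np.round(telemetry.get_obs()['ft_torque'],2))"
```

```text
19.2167 [515.5  21.1  81.3] F [ 0.1 -0.2 -2.6] w 14.9 yaw_y -27.87 z [ 0.     0.003 -1.   ] q6 0.48 shift [0.1 0.1 1. ]
level turn (tool, deg) [-0.07 -0.15 -0.  ]
[-0.05 -0.01 -0.04]
```

Call:
step_arm(series="1 0 0 0.6 0 0 0;1 0 0 1.2 0 0 0;1 0 0 1.5 0 0 0;1 0 0 1.8 0 0 0;1 0 0 1.8 0 0 0")

```text
t: 19.63
eef_pos: [515.6, 21.2, 80.2]
ee_rot: [-2.689, -1.62, -0.003]
wrist_force: [-3.4, 0.1, 5.6]
grip_width: 14.7
```

```bash
python3 st.py 515.6 21.2 80.3;python3 -c "
from h import *
print(np.round(telemetry.get_obs()['ft_torque'],2))"
```

```text
19.6333 [515.6  21.2  80.2] F [-3.4  0.1  5.6] w 14.7 yaw_y -27.87 z [ 0.     0.003 -1.   ] q6 0.48 shift [ 0.1  0.  -0.1]
level turn (tool, deg) [-0.07 -0.15 -0.  ]
[-0.07  0.45 -0.  ]
```

Call:
step_arm(series="1 0 0 0.7 0 0 0;1 0 0 0.7 0 0 0;1 0 0 0.7 0 0 0;1 0 -0.25 0.7 0 0 5;1 0.05 -0.5 0.7 0 0 10;1 0.1 -0.8 0.7 0 0 15;1 0.2 -1 0.7 0 0 20;1 0.2 -1 0.7 0 0 20;1 0.2 -1 0.7 0 0 20", grip_force=100)

```text
t: 20.38
eef_pos: [515.7, 22.1, 80.3]
ee_rot: [-2.928, -1.131, -0.005]
wrist_force: [-0.7, 1.7, 5.8]
grip_width: 14.5
```

```bash
python3 st.py 515 22 80.3;python3 -c "
from h import *
print(np.round(telemetry.get_obs()['ft_torque'],2))"
```

```text
20.3833 [515.7  22.1  80.3] F [-0.7  1.7  5.8] w 14.5 yaw_y -47.76 z [ 0.002  0.003 -1.   ] q6 0.82 shift [-0.6 -0.4  0. ]
level turn (tool, deg) [-0.06 -0.22 -0.  ]
[ 0.18  0.09 -0.14]
```

Call:
step_arm(series="1 0 -0.25 0.7 0 0 4;1 0 -0.4 0.7 0 0 8;1 0.1 -0.6 0.7 0 0 12;1 0.1 -0.8 0.7 0 0 15;1 0.1 -0.8 0.7 0 0 15;1 0.1 -0.8 0.7 0 0 15;1 0.1 -0.8 0.7 0 0 15")

```text
t: 20.97
eef_pos: [515.7, 22.7, 80.3]
ee_rot: [-3.05, -0.743, -0.006]
wrist_force: [-2.4, 0.4, 6.2]
grip_width: 14.5
```

```bash
python3 st.py 515 22 80.3;python3 - <<'E'
from h import *
print(np.round(telemetry.get_obs()['ft_torque'],2))
c=cam("wrist");save(c,"w10.png")
E
```

```text
20.9667 [515.7  22.7  80.3] F [-2.4  0.4  6.2] w 14.5 yaw_y -62.61 z [ 0.003  0.003 -1.   ] q6 1.08 shift [-0.9  0.3  0. ]
level turn (tool, deg) [-0.08 -0.23 -0.  ]
[-0.16  0.37 -0.  ]
```

View pics/w10.png

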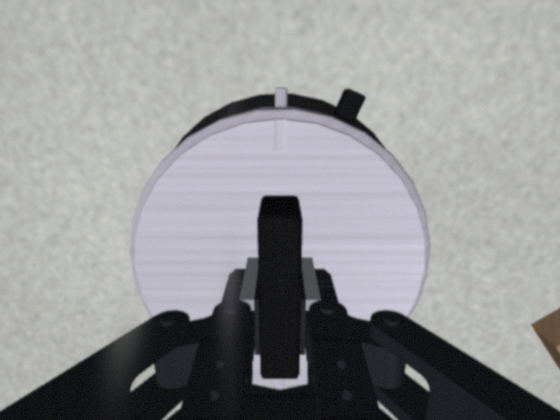

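The last picture shows the rib at (281,97), the lid's radial mark at (280,133) and the handle at column 280, so all three are in line. The latch at (350,103) looks undisturbed. I'll do one steadiness check and hand in.

```bash
python3 - <<'E'
from h import *
for i in range(4):
    o=telemetry.get_obs();R=Rn.from_rotvec(o["ee_rot"]).as_matrix();print(o["t"],np.round(o["eef_pos"],1),np.degrees(np.arctan2(R[1,1],R[0,1])).round(2),np.round(o["wrist_force"],1),np.round(o["ft_torque"],2),round(o["grip_width"],1));imaging.read_camera("top")
print(sign_off())
E
```

```text
21.0167 [515.7  22.7  80.3] -62.61 [-1.7  0.1  6. ] [-0.11  0.34 -0.01] 14.4
21.0667 [515.7  22.7  80.3] -62.61 [-1.9  0.7  6.1] [-0.06  0.32 -0.  ] 14.6
21.1167 [515.7  22.7  80.3] -62.61 [-1.7  1.3  6.1] [-0.08  0.37  0.01] 14.1
21.1667 [515.6  22.7  80.3] -62.61 [-2.   1.1  5.6] [-0.1   0.32 -0.02] 14.5
the job is handed in; nothing more can be done
None
```

The job is handed in at about 21 s: both rack balls are in the pot's empty wells, and the lid is seated and held half-way by its handle. I never went near the jar, spatula or clay figure, and never looked at them again afterwards.

- **Balls:** a wrist picture taken before the lid went on shows a ball in each of the three wells.
- **Seating:** the tool stopped at 80.3 mm, exactly the height expected for a fully seated lid. It was level to about 0.2°, and the arm is pressing down lightly (about 8 N).
- **Twist:** I turned the lid about 35° clockwise. In the last picture the handle, the lid's radial mark and the rib line up to about one pixel (roughly 0.5°). The latch looks at rest, well short of where a lug would start to lift it.
- **Holding:** over the last 0.2 s before hand-in, the pose, force and grip were steady.

**Checks that disagreed:**
- Position estimates of the pot differed by 2–5 mm between cameras and wrist angles. The lid still went in with no contact force until it seated.
- At half-way the wrist moment about the vertical read about 0, not the 0.15 N m spring-back; part-way through the turn it had read 0.14. I put this down to friction from the light press, since the picture shows the lid turned, but I did not confirm it.

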